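# Hold a new drawer front to the medicine drawer while it is screwed on

### The job

The plywood medicine drawer on the bench is getting its new white front, and you are the third hand. Take the loose front, set it against the end wall of the drawer box that faces you - handle outwards, centred from side to side, upright and with its lower edge down at the bench - and press it flat against the box with a steady push of about 12 N so that a colleague can drive the screws from inside. Do not let go: finish while still holding and pressing it there, and leave the other things on the bench alone.

Things in the scene. Friction and masses are not known exactly. Their poses are not given: they have to be found in the camera images.
- drawer_box: Open plywood drawer box, 240 mm wide, 270 deep, 80 high, walls 12, rigid, held still by a heavy carton in its rear half (106 mm high, from 146 mm behind the face). Origin: middle of the lower edge of its front end face (outer face of the wall nearest the robot), at bench height. x points from that face into the drawer (the way to press), y along the face, z up. Turned up to 17 degrees.
- drawer_front: Loose white laminate drawer front, 260 mm wide (y), 140 tall (z), 18 thick (x), about 0.5 kg, at first standing on its long edge. Origin: centre of its lower edge. Flat back looks along +x, handle on -x, at first towards the robot. On the drawer it overlaps 10 mm each side and stands 60 mm above the box, so its top 60 mm can be gripped; its origin is then 9 mm before the box's face.
- front_center (a point): Centre of the white panel, 70 mm above its lower edge, in the middle of its thickness; axes as the panel's.
- front_handle (a point): Middle of the panel's bar handle: a round steel bar 10 mm thick and 170 mm long, level, 48 mm above the panel's lower edge, its axis 26 mm out from the handle-side face (35 mm from the panel's mid-plane), on two legs 128 mm apart.
- screwdriver: Bystander: grey and black cordless stick screwdriver lying on the bench, 190 mm long, 43 mm high. Origin on the bench under its body, its bit points along its +x.
- screw_dish: Bystander: round steel dish with screws, 80 mm across, 26 mm high. Origin: centre of its underside.
- pill_jar: Bystander: white jar, 60 mm across, 95 mm high. Origin: centre of its underside.
- medicine_carton: Bystander: white medicine carton with a blue band, 60 x 115 x 48 mm high. Origin: centre of its underside.

How it is judged (in metres and radians):
On the way:
1. the front is pressed flat, centred and upright against the drawer box with a steady 6 to 20 N for two seconds (contact force between drawer_front and drawer_box between 6 and 20 N and x of front_center in the frame of drawer_box between -0.012 and 0 m and y of front_center in the frame of drawer_box between -0.005 and 0.005 m and z of front_center in the frame of drawer_box between 0.065 and 0.075 m and x of front_handle in the frame of drawer_box below -0.035 m and angle between the x axis of front_center and the x axis of drawer_box, either way round below 0.035 rad and angle between front_center's own z axis and vertical below 0.035 rad and linear speed of drawer_front below 0.01 m/s), for 2 s.
At the end, for the whole second after the job is handed in: Fingers still on the front (over 2 N), pressing it on the drawer box with 6 to 20 N: handle outwards, back within 3 mm of contact, centred within 5 mm, lower edge within 5 mm of the bench, upright and parallel to the face within 2 degrees, at rest; bystanders within 2 cm of their places (all of step 1 and contact force between the fingers and drawer_front above 2 N and distance of each of screwdriver, screw_dish, pill_jar, medicine_carton from where it was at the start of the episode below 0.02 m); the arm keeps its last pose, push and grip.
It fails at once if a bystander object on the bench is pushed away by more than 2 cm (distance of any of screwdriver, screw_dish, pill_jar, medicine_carton from where it was at the start of the episode above 0.02 m).
It also fails if it takes over 58 s, if anything falls off the work surface, if the arm or the gripper's body presses on something with over 40 N, if the wrist force passes 120 N, or if a joint passes its speed limit or range.

### The arm

A 7-joint arm with a two-finger parallel gripper is mounted at the origin on the work surface. World frame = base frame: x ahead of the robot, y to its left, z up, the work surface at z = 0. Lengths are in mm, angles in rad, forces in N, time in s.
With the tool pointing down it reaches from about 400 to 850 mm from the base axis. Payload 10.4 kg.
Tool frame: the origin (TCP) lies at the very end of the fingers, on their centre line; the grasp point (between the pads) lies 19 mm behind it; x points along the fingers, y is the direction in which the jaws open and shut, and the axes are right-handed (so a half turn about x gives the same grasp; the last joint's range is limited). The gripper opens to 85 mm and grips with 20 to 120 N. Pads are 22 mm wide; open, the fingers measure 114 mm over their backs; the gripper's body (76 mm by 85 mm) begins 54 mm behind the grasp point. The pads swing forward as they close: fully open they stand 13 mm farther back than shut.
Start: joints at [1.215, 0.332, -0.065, 1.46, 0.022, 1.35, -0.088], TCP at [204.204, -590.722, 231.338] pointing down, gripper open.
Joint ranges: [-2.6, 2.6], [-0.5, 2.12], [-1.47, 1.34], [0.16, 2.42], [-1.27, 4.41], [0.06, 2.06], [-2.6, 2.6]. Speed limits (rad/s): [2.22, 2.22, 2.79, 2.79, 3.14, 3.14, 3.14].

### API

Orientations are given as a unit quaternion [w, x, y, z].
In Python, from workcell import * gives the robot as it stands.
- The arm moves only by the shell command python3 -m inch 'ROWS'. ROWS is JSON, a list of rows, each a list of 7 numbers: the turn, a rotation vector about the world's x, y, z in degrees, then the shift along the world's x, y, z in m, then the finger opening in m, from 0 to 0.0854. A call has 1 to 10 rows; each row shifts and turns the pose as measured when the row begins; what a row does not reach is not made up. A row lasts 1/12 s, in which the tool goes at most 41.7 mm and 7.16 degrees, less where a joint would pass 70% of its speed; a pose out of reach is approached as far as the arm can. A call with a gripper value outside its range is refused whole. The fingers move at their own pace and stop on an object; the grip force is fixed at half the most. Time passes only in rows, so rows that do not move let the fingers close. It gives the time, the measured TCP pose, the force and the opening at its end, in the units of the state.
- state(): the state, without advancing time (a new reading comes with each control period).
- capture(name): name is "scene" or "top" or "wrist"; returns the picture (420x560x3 uint8, red, green, blue); there is no depth.
- camera_model(name): a dict with "vertical_fov" (degrees; the focal length in pixels is half the picture's height over the tangent of half this angle, whatever the lens; pixels are square), "cx", "cy" (the principal point, pixels), "R" (3x3) and "t" (3): a world point X has camera coordinates R X + t; the wrist camera has in their place "tool_from_camera" (4x4, takes a point from camera to tool coordinates, whose origin is the TCP and whose axes are the tool frame's). Camera axes: x right, y down, z forward; pixel columns grow to the right and rows downward; lengths in mm; the calibration is good to about 2 mm. A picture is of the moment at which its call begins: read the wrist's pose just before it. camera_model takes no time and is no camera call.
- finish_job(): hands the job in, once; it reports no verdict.
The state is a dict: "time_s": time; "qpos": joint angles; "joint_vel": joint speeds; "tau": joint torques, N m; "ee_pos": TCP position; "eef_rot": TCP orientation; "force": force on the tool from outside, world axes, zero at the start; "moment": the same for the moment, N m; "width": finger opening in mm.
Only numpy, scipy, OpenCV 4.12 (cv2) and the standard library are available. Lean on these libraries where they do the work, as an engineer would, in place of code of your own. Each camera call takes 0.05 s, during which the arm holds its last target.

## Working session

There is one attempt and no reset: what is moved stays moved. The work goes in short steps, Python scripts to look and compute and a shell command to move; the robot and the scene stay as the last step left them, time stands still between calls to the robot, and variables do not carry over. Pictures are saved under pics/ and viewed, and the job is handed in when it is done.

```bash
ls; mkdir -p pics
python3 - <<'E'
from workcell import *
import cv2,json
s=state();print({k:s[k] for k in s})
for n in("scene","top","wrist"):
    im=capture(n);cv2.imwrite(f"pics/{n}0.png",im[:,:,::-1]);print(n,camera_model(n))
E
```

```text
pics
{'time_s': 0.0, 'qpos': array([ 1.21543493,  0.33289122, -0.06469883,  1.46093922,  0.02161402,
        1.34988931, -0.08847109]), 'joint_vel': array([-0.00163078,  0.00138248, -0.00032081, -0.00103678, -0.00105468,
        0.0003086 , -0.00103018]), 'tau': array([ 1.77238085e-04, -6.25438571e+01,  4.93806170e-02, -3.91619539e+01,
        1.62993389e-02,  9.50999645e-03,  1.92700691e-05]), 'ee_pos': array([ 204.02759858, -590.36727904,  230.50484738]), 'eef_rot': array([-0.11663136, -0.69722745, -0.11761845,  0.69745029]), 'force': array([ 0.07662455,  0.33565561, -0.8822696 ]), 'moment': array([0.02941648, 0.0266364 , 0.01084185]), 'width': 85.57630163734609}
scene {'vertical_fov': 47.786046406351296, 'cx': 279.7302958512043, 'cy': 205.4249605623626, 'R': array([[-0.56601059,  0.82439309,  0.00283678],
       [ 0.70069156,  0.48288707, -0.52521558],
       [-0.43435394, -0.29528988, -0.85096448]]), 't': array([ 296.79790401, -306.5722258 , 1713.21393681])}
top {'vertical_fov': 56.7740283100405, 'cx': 279.81161705350513, 'cy': 207.41752064901763, 'R': array([[ 0.00621093, -0.99996859, -0.00492346],
       [-0.98542949, -0.0052836 , -0.17000238],
       [ 0.16997102,  0.0059076 , -0.98543135]]), 't': array([ -18.57871089,  510.49234155, 1191.16945198])}
wrist {'vertical_fov': 64.85148147766726, 'cx': 278.0276332057408, 'cy': 204.2378609058876, 'tool_from_camera': array([[ 5.44432833e-04, -2.79375683e-01,  9.60181718e-01,
        -1.42660964e+02],
       [ 9.99999852e-01,  1.52197284e-04, -5.22726607e-04,
         1.80947481e-01],
       [-9.99469252e-08,  9.60181860e-01,  2.79375724e-01,
        -7.18250878e+01],
       [ 0.00000000e+00,  0.00000000e+00,  0.00000000e+00,
         1.00000000e+00]])}
```

View pics/scene0.png

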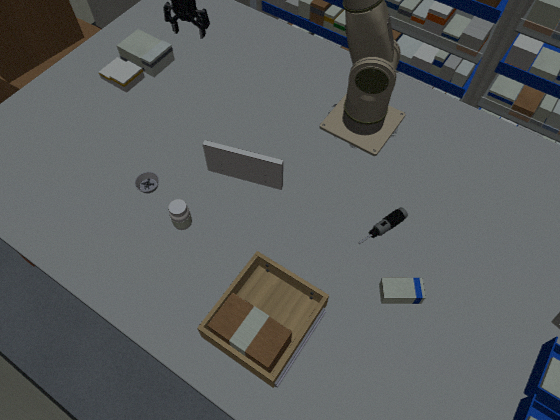

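View pics/top0.png

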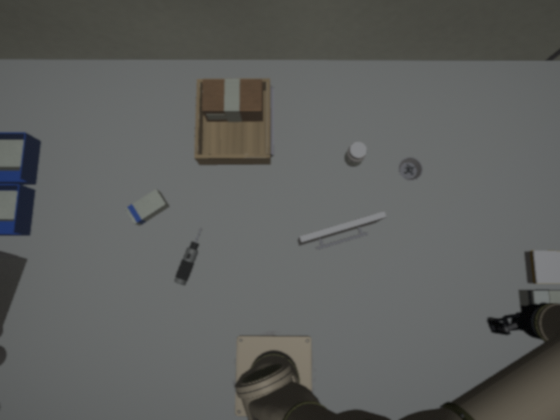

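View pics/wrist0.png

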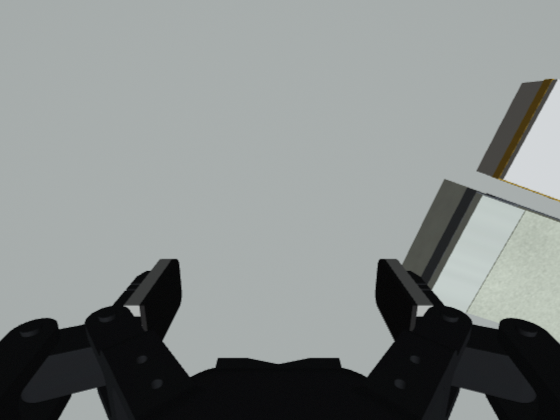

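Top view: the panel's top edge runs from (300,240) to (385,214) with the handle on the robot side. The box's front rim lies near row 157, columns 196–270. I'll zoom in and mask both.

```bash
cat > h.py <<'E'
import numpy as np,cv2
from workcell import *
def ray(name,uv,z,cm=None):
    c=cm or camera_model(name);f=210/np.tan(np.radians(c["vertical_fov"]/2))
    uv=np.atleast_2d(np.asarray(uv,float))
    d=np.c_[(uv[:,0]-c["cx"])/f,(uv[:,1]-c["cy"])/f,np.ones(len(uv))]
    R=np.array(c["R"]);t=np.array(c["t"]);C=-R.T@t;D=d@R
    return C+D*((z-C[2])/D[:,2])[:,None]
def proj(name,X,cm=None):
    c=cm or camera_model(name);f=210/np.tan(np.radians(c["vertical_fov"]/2))
    p=np.atleast_2d(X)@np.array(c["R"]).T+np.array(c["t"])
    return np.c_[c["cx"]+f*p[:,0]/p[:,2],c["cy"]+f*p[:,1]/p[:,2]]
def quatR(q):
    from scipy.spatial.transform import Rotation as Ro
    return Ro.from_quat([q[1],q[2],q[3],q[0]]).as_matrix()
def wristcam(s=None):
    s=s or state();c=dict(camera_model("wrist"));T=np.array(c["tool_from_camera"])
    W=np.eye(4);W[:3,:3]=quatR(s["eef_rot"]);W[:3,3]=s["ee_pos"]
    M=np.linalg.inv(W@T);c["R"]=M[:3,:3];c["t"]=M[:3,3];return c
E
python3 - <<'E'
from h import *
im=cv2.imread("pics/top0.png")
a=cv2.resize(im[195:265,280:400],None,fx=5,fy=5,interpolation=cv2.INTER_CUBIC)
b=cv2.resize(im[70:175,180:290],None,fx=5,fy=5,interpolation=cv2.INTER_CUBIC)
cv2.imwrite("pics/za.png",a);cv2.imwrite("pics/zb.png",b)
g=cv2.cvtColor(im,cv2.COLOR_BGR2GRAY)
m=np.zeros_like(g);m[200:260,285:400]=(g[200:260,285:400]>np.median(g[200:260,285:400])+25)*255
c=max(cv2.findContours(m,cv2.RETR_EXTERNAL,cv2.CHAIN_APPROX_NONE)[0],key=cv2.contourArea)
r=cv2.minAreaRect(c);print(r);B=cv2.boxPoints(r);P=ray("top",B,140);print(B,P)
s=state();print(quatR(s["eef_rot"]))
E
```

```text
((371.5, 217.5), (1.0, 3.0), 90.0)
[[370. 217.]
 [373. 217.]
 [373. 218.]
 [370. 218.]] [[ 467.08268544 -278.85500535  140.        ]
 [ 467.13052863 -287.57561161  140.        ]
 [ 464.19051447 -287.47417665  140.        ]
 [ 464.14257966 -278.75741543  140.        ]]
[[-4.36349756e-04  3.26705061e-01 -9.45126242e-01]
 [ 9.86828823e-04 -9.45125731e-01 -3.26705340e-01]
 [-9.99999418e-01 -1.07523561e-03  9.00034106e-05]]
```

View pics/za.png

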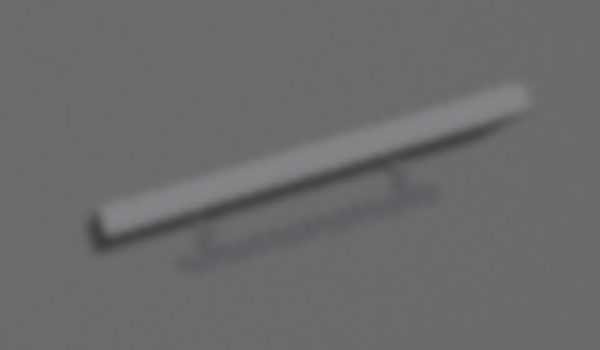

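View pics/zb.png

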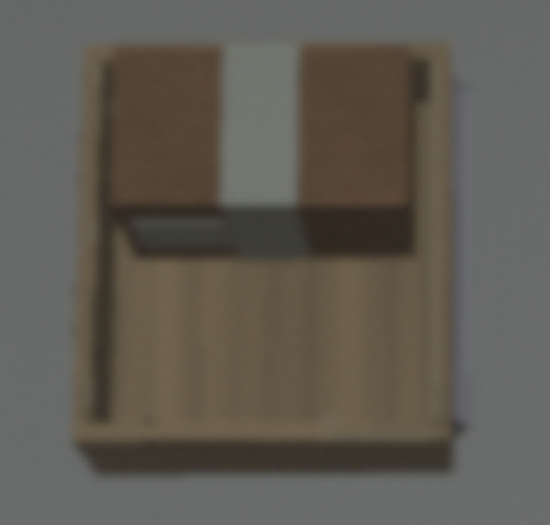

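Run:
```python
from h import *
im=cv2.imread("pics/top0.png")
g=cv2.cvtColor(im,cv2.COLOR_BGR2GRAY).astype(float)
sub=g[200:250,290:395];bg=np.median(sub);print(bg,sub.max())
m=np.zeros(g.shape,np.uint8);m[200:250,290:395]=(sub>bg+9)*255
c=max(cv2.findContours(m,cv2.RETR_EXTERNAL,cv2.CHAIN_APPROX_NONE)[0],key=cv2.contourArea)
r=cv2.minAreaRect(c);B=cv2.boxPoints(r);P=ray("top",B,140)
print(r,"\n",B,"\n",P)
ctr=ray("top",[r[0]],140);print("centre",ctr)
# box: colour (b much lower than r)
d=im[:,:,2].astype(int)-im[:,:,0]
print(d[120,230],d[150,300],d[158,230],d[163,230],g[150:170,230],d[150:170,230])
hm=np.zeros(g.shape,np.uint8);hm[60:180,180:290]=(d[60:180,180:290]>12)*255
hm=cv2.morphologyEx(hm,cv2.MORPH_CLOSE,np.ones((7,7)))
c=max(cv2.findContours(hm,cv2.RETR_EXTERNAL,cv2.CHAIN_APPROX_NONE)[0],key=cv2.contourArea)
ap=cv2.approxPolyDP(c,3,True)[:,0];print(ap)
# face line: rim/face brightness step per column
pts=[]
for u in range(200,266):
    col=g[152:163,u];k=np.argmin(np.diff(col));pts.append((u,152+k+.5))
pts=np.array(pts);print(pts[::8]);
P=ray("top",pts,80);p=np.polyfit(P[:,1],P[:,0],1);res=P[:,0]-np.polyval(p,P[:,1]);print("front rim x=a*y+b",p,np.degrees(np.arctan(p[0])),res.std())
for v in (90,100,110,120,130,140,150): 
    row=np.where(hm[v]>0)[0];print(v,row.min(),row.max(),ray("top",[[row.min()-.5,v],[row.max()+.5,v]],80)[:,:2].round(1).tolist())
```

```text
108.0 133.0
((342.8544006347656, 225.6863555908203), (5.537464141845703, 88.02703094482422), 73.3690414428711) 
 [[299.88965 235.63039]
 [384.2343  210.43651]
 [385.81915 215.74232]
 [301.4745  240.9362 ]] 
 [[ 411.5719292   -74.72289515  140.        ]
 [ 486.66877821 -320.98912963  140.        ]
 [ 471.03570104 -324.98004504  140.        ]
 [ 396.27014798  -79.25046158  140.        ]]
centre [[ 441.19000011 -199.37247224  140.        ]]
8 -1 22 13 [ 92.  93.  93.  94.  96.  98.  97.  86.  67.  54.  52.  53.  53.  58.
  75.  96. 105. 107. 107. 106.] [30 30 31 32 32 33 32 28 22 16 16 16 15 13  6  1 -1 -1  0 -1]
[[197  79]
 [194 157]
 [200 163]
 [268 162]
 [269  79]
 [239  80]
 [240 121]
 [208 120]
 [208 112]
 [223 111]
 [224  79]]
[[200.  157.5]
 [208.  157.5]
 [216.  157.5]
 [224.  157.5]
 [232.  157.5]
 [240.  157.5]
 [248.  157.5]
 [256.  157.5]
 [264.  157.5]]
front rim x=a*y+b [-4.69568300e-03  6.63948385e+02] -0.2690408404023212 1.228682866435038e-13
90 196 269 [[890.8, 261.1], [891.7, 20.1]]
100 196 269 [[856.1, 259.6], [857.1, 19.7]]
110 196 269 [[821.8, 258.1], [822.7, 19.4]]
120 195 269 [[787.7, 259.9], [788.7, 19.0]]
130 195 269 [[753.9, 258.4], [755.0, 18.6]]
140 195 269 [[720.5, 256.9], [721.6, 18.3]]
150 194 269 [[687.4, 258.7], [688.5, 17.9]]
```

```bash
python3 -m inch '[[0,0,6.8,0.018,0.03,0,0.0854],[0,0,6.8,0.018,0.03,0,0.0854],[0,0,6.8,0.018,0.03,0,0.0854],[0,0,6.8,0.018,0.03,0,0.0854],[0,0,6.8,0.018,0.03,0,0.0854],[0,0,6.8,0.018,0.03,0,0.0854],[0,0,6.8,0.018,0.03,0,0.0854],[0,0,6.8,0.018,0.03,0,0.0854],[0,0,6.8,0.018,0.03,0,0.0854],[0,0,6.8,0.018,0.03,0,0.0854]]'
python3 - <<'E'
from h import *
s=state();R=quatR(s["eef_rot"]);print(s["ee_pos"],np.degrees(np.arctan2(R[1,1],R[0,1])),s["qpos"])
# bystanders approx
print(ray("top",[[357,150]],95),ray("top",[[410,168]],13),ray("top",[[200,230],[187,262]],20),ray("top",[[148,207]],48))
E
```

```text
time_s: 0.98
ee_pos: [380.8, -281.5, 226.6]
eef_rot: [-0.496, -0.501, -0.497, 0.506]
force: [0.8, -0.9, -0.4]
width: 85.4
[ 380.8127784  -281.47970937  226.5852411 ] -0.797488371882701 [ 0.95232041  0.02527928 -0.42055746  1.83050386  0.01830542  1.29112052
  0.51288188]
[[ 684.81629342 -255.63254125   95.        ]] [[ 650.59313768 -445.5566843    13.        ]] [[439.72691471 240.30272697  20.        ]
 [337.71131578 277.31862083  20.        ]] [[508.94564805 402.50639005  48.        ]]
```

```bash
python3 -m inch '[[0,0,5.9,0.02,0.027,0,0.0854],[0,0,5.9,0.02,0.027,0,0.0854],[0,0,5.9,0.02,0.027,0,0.0854],[0,0,0,0,0,0,0.0854],[0,0,0,0,0,0,0.0854]]'
python3 - <<'E'
from h import *
s=state();R=quatR(s["eef_rot"]);print(s["ee_pos"],np.degrees(np.arctan2(R[1,1],R[0,1])),R[:,0],s["qpos"])
im=capture("wrist");cv2.imwrite("pics/w1.png",im[:,:,::-1])
im=capture("top");cv2.imwrite("pics/t1.png",im[:,:,::-1])
E
```

```text
time_s: 1.4
ee_pos: [445.8, -187.7, 226.8]
eef_rot: [0.576, 0.409, 0.575, -0.413]
force: [-0.7, -0.2, -0.3]
width: 85.5
[ 445.79345431 -187.65345143  226.82898452] 18.910423806529767 [-0.0031538  -0.0060696  -0.99997661] [ 0.82756228  0.05578198 -0.54130805  1.80324368  0.03686924  1.29201644
  0.60681022]
```

View pics/w1.png

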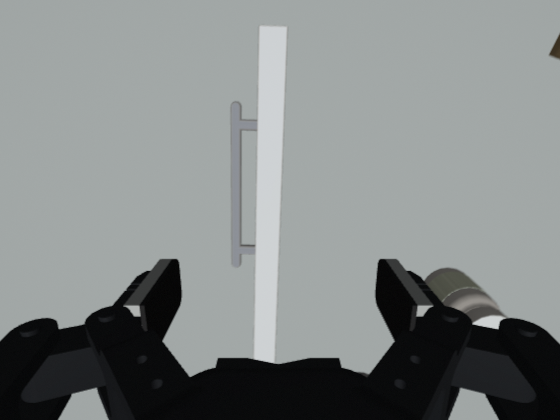

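View pics/t1.png

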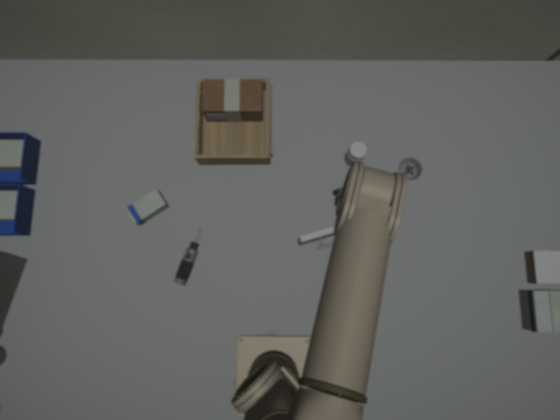

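Run:
```python
from h import *
im=cv2.imread("pics/w1.png");g=cv2.cvtColor(im,cv2.COLOR_BGR2GRAY)
cm=wristcam()
L=[];Rr=[]
m=((g>200)).astype(np.uint8)
print(g[150,240:310])
for v in range(40,350,5):
    r=g[v,240:300].astype(int); k=np.where(r>192)[0]
    if len(k)>5: L.append((240+k.min()-.5,v));Rr.append((240+k.max()+.5,v))
A=ray("",L,140,cm);B=ray("",Rr,140,cm)
for P in(A,B):
    p=np.polyfit(P[:,1],P[:,0],1);print(p,np.degrees(np.arctan(-p[0])),(P[:,0]-np.polyval(p,P[:,1])).std())
pa=np.polyfit(A[:,1],A[:,0],1);pb=np.polyfit(B[:,1],B[:,0],1)
print("thick",(np.polyval(pb,-200)-np.polyval(pa,-200))*np.cos(np.radians(17)))
print("end",ray("",[[260,26],[287,26]],140,cm))
s=state();
y=s["ee_pos"][1];xm=(np.polyval(pa,y)+np.polyval(pb,y))/2;print("panel mid x at tcp y",xm,s["ee_pos"])
```

```text
[113 131 162 168 166 166 166 166 167 166 166 166 167 166 167 162 165 189
 206 208 208 208 209 209 209 209 209 209 208 209 209 208 209 208 208 208
 208 208 209 209 209 203 179 162 167 166 166 167 166 167 166 166 166 166
 166 166 167 166 166 166 166 166 166 166 167 166 167 166 166 166]
[-3.02560612e-01  3.72370040e+02] 16.833747616030355 0.23504476225694182
[-3.02132435e-01  3.89912093e+02] 16.811269636599725 0.21679173759576267
thick 16.69365488677154
end [[396.65540922 -78.53758952 140.        ]
 [412.60008555 -73.12997379 140.        ]]
panel mid x at tcp y 438.09049350295794 [ 445.42949441 -188.35813447  226.87283069]
```

```bash
python3 -m inch '[[0.35,-0.18,-2.0,-0.0036,-0.0114,0,0.0854],[0,0,0,0,0,0,0.0854],[0,0,0,0,0,-0.02,0.0854],[0,0,0,0,0,-0.02,0.0854]]'
python3 - <<'E'
from h import *
s=state();R=quatR(s["eef_rot"]);print(s["ee_pos"],np.degrees(np.arctan2(R[1,1],R[0,1])),R[:,0],R[2,1],R[2,2],s["joint_vel"])
E
```

```text
time_s: 1.83
ee_pos: [440.9, -206.8, 189.3]
eef_rot: [0.566, 0.426, 0.562, -0.426]
force: [0.1, -0.3, -0.3]
width: 85.2
[ 440.88950364 -206.78989561  189.26564104] 15.88059504683036 [ 0.00525673 -0.0031381  -0.99998126] 0.004197453830215803 0.004456713971747406 [-0.01422543  0.18949004  0.00466533  0.29349304  0.11472885 -0.50309884
 -0.10389348]
```

```bash
python3 -m inch '[[0.18,0.3,0.9,0.001,0.0065,-0.02,0.0854],[0,0,0,0,0,-0.02,0.0854],[0,0,0,0,0,-0.02,0.0854],[0,0,0,0,0,-0.01,0.0854],[0,0,0,0,0,0,0.0854],[0,0,0,0,0,0,0.0854]]'
python3 - <<'E'
from h import *
s=state();R=quatR(s["eef_rot"]);print(s["ee_pos"],np.degrees(np.arctan2(R[1,1],R[0,1])),R[:,0],R[2,1],R[2,2],s["joint_vel"])
E
```

```text
time_s: 2.33
ee_pos: [436.0, -207.9, 113.3]
eef_rot: [0.562, 0.426, 0.565, -0.428]
force: [0.5, -0.2, -0.1]
width: 85.5
[ 436.03360088 -207.94490098  113.30649637] 15.666367979562123 [-0.00470289  0.00105584 -0.99998838] -0.004243079989339982 -0.002286545152829833 [ 0.01103636  0.00660227  0.01054386  0.00647342  0.00041476 -0.00192435
 -0.00357877]
```

```bash
python3 -m inch '[[0,-0.27,1.1,0.006,0.008,-0.012,0.0854],[0,0,0,0,0,-0.012,0.0854],[0,0,0,0,0,0,0.0854],[0,0,0,0,0,0,0.0854]]'
cat >> h.py <<'E'
def st():
    s=state();R=quatR(s["eef_rot"]);a=R[:,0]
    print("pos",s["ee_pos"].round(1),"yaw",round(float(np.degrees(np.arctan2(R[1,1],R[0,1]))),2),"tiltfix deg",np.degrees([-a[1],a[0]]).round(2),"F",s["force"].round(1),"M",s["moment"].round(2),"w",round(s["width"],1),"t",s["time_s"],"v",np.abs(s["joint_vel"]).max().round(3));return s
E
python3 -c "
from h import *
st()"
```

```text
time_s: 2.67
ee_pos: [443.2, -203.1, 91.9]
eef_rot: [0.568, 0.423, 0.565, -0.423]
force: [0.9, 0.3, -0.2]
width: 85.4
pos [ 443.2 -203.1   91.9] yaw 16.49 tiltfix deg [0.11 0.22] F [ 0.9  0.3 -0.2] M [ 0.03 -0.01  0.04] w 85.4 t 2.6667 v 0.008
```

```bash
python3 -m inch '[[0.11,0.22,0.3,0,0.003,0,0.0854],[0,0,0,0,0,0,0.0854],[0,0,0,0,0,0,0],[0,0,0,0,0,0,0],[0,0,0,0,0,0,0],[0,0,0,0,0,0,0],[0,0,0,0,0,0,0],[0,0,0,0,0,0,0]]'
python3 -c "
from h import *
st()"
```

```text
time_s: 3.33
ee_pos: [443.9, -201.7, 95.0]
eef_rot: [0.568, 0.422, 0.566, -0.422]
force: [-0.3, 0.1, -0.2]
width: 17.4
pos [ 443.9 -201.7   95. ] yaw 16.68 tiltfix deg [0.14 0.11] F [-0.3  0.1 -0.2] M [-0.05 -0.04 -0.04] w 17.4 t 3.3333 v 0.003
```

```bash
python3 -m inch '[[0,0,0,0,0,0,0],[0,0,0,0,0,0,0],[0,0,0,0,0,0.01,0],[0,0,0,0,0,0.01,0],[0,0,0,0,0,0.01,0],[0,0,0,0,0,0,0],[0,0,0,0,0,0,0]]'
python3 -c "
from h import *
st()
im=capture('wrist');cv2.imwrite('pics/w2.png',im[:,:,::-1])
im=capture('scene');cv2.imwrite('pics/s2.png',im[:,:,::-1])"
```

```text
time_s: 3.92
ee_pos: [442.8, -201.1, 127.3]
eef_rot: [0.567, 0.422, 0.567, -0.422]
force: [-1.4, -0.4, -3.8]
width: 17.4
pos [ 442.8 -201.1  127.3] yaw 16.69 tiltfix deg [ 0.06 -0.01] F [-1.4 -0.4 -3.8] M [-0.03  0.02  0.  ] w 17.4 t 3.9167 v 0.022
```

View pics/w2.png

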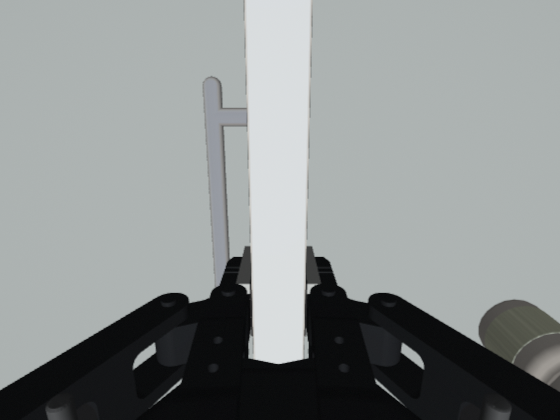

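View pics/s2.png

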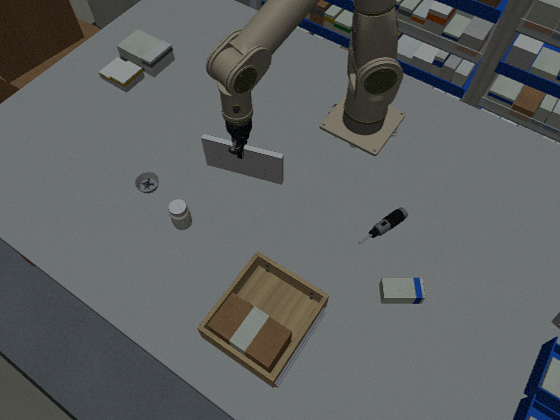

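```bash
python3 -m inch '[[0,0,-1.7,0.0137,0.0338,0,0],[0,0,-1.7,0.0137,0.0338,0,0],[0,0,-1.7,0.0137,0.0338,0,0],[0,0,-1.7,0.0137,0.0338,0,0],[0,0,-1.7,0.0137,0.0338,0,0],[0,0,-1.7,0.0137,0.0338,0,0],[0,0,-1.7,0.0137,0.0338,0,0],[0,0,-1.7,0.0137,0.0338,0,0],[0,0,-1.7,0.0137,0.0338,0,0],[0,0,-1.4,0.0137,0.0338,0,0]]'
python3 - <<'E'
from h import *
st()
im=cv2.imread("pics/top0.png");g=cv2.cvtColor(im,cv2.COLOR_BGR2GRAY).astype(float)
pts=[]
for u in range(202,264):
    col=g[154:162,u]; d=np.clip(-np.diff(col),0,None); pts.append((u,154.5+(d*np.arange(7)).sum()/d.sum()))
P=ray("top",pts,80);p=np.polyfit(P[:,1],P[:,0],1);print("top: x at y=138",np.polyval(p,138),"yaw",np.degrees(np.arctan(-p[0])),(P[:,0]-np.polyval(p,P[:,1])).std())
# bottom edge of the face (z=0)
pts=[]
for u in range(206,264):
    col=g[160:168,u]; d=np.clip(np.diff(col),0,None); pts.append((u,160.5+(d*np.arange(7)).sum()/d.sum()))
P=ray("top",pts,0);p=np.polyfit(P[:,1],P[:,0],1);print("top z0: x",np.polyval(p,138),"yaw",np.degrees(np.arctan(-p[0])),(P[:,0]-np.polyval(p,P[:,1])).std())
E
```

```text
time_s: 4.85
ee_pos: [578.1, 140.5, 122.8]
eef_rot: [-0.491, -0.506, -0.492, 0.512]
force: [1.9, -0.4, -3.3]
width: 17.1
pos [578.1 140.5 122.8] yaw -1.99 tiltfix deg [ 0.25 -0.43] F [ 1.9 -0.4 -3.3] M [-0.04 -0.16 -0.01] w 17.1 t 4.85 v 1.068
top: x at y=138 662.94124553879 yaw 0.10335627130951172 0.41130554235806893
top z0: x 664.4889982319465 yaw 0.6381411033810753 0.3043706706278233
```

```bash
python3 -m inch '[[0.2,-0.3,1,0,0,0,0],[0,0,0,0,0,0,0],[0,0,0,0,0,0,0]]'
python3 - <<'E'
from h import *
st()
for n in("wrist","top","scene"):
    im=capture(n);cv2.imwrite(f"pics/{n}3.png",im[:,:,::-1])
b=cv2.imread("pics/top3.png");cv2.imwrite("pics/t3z.png",cv2.resize(b[70:260,170:300],None,fx=3,fy=3,interpolation=cv2.INTER_CUBIC))
b=cv2.imread("pics/scene3.png");cv2.imwrite("pics/s3z.png",cv2.resize(b[170:390,180:380],None,fx=2.6,fy=2.6,interpolation=cv2.INTER_CUBIC))
E
```

```text
time_s: 5.1
ee_pos: [577.4, 152.7, 120.9]
eef_rot: [0.496, 0.502, 0.501, -0.501]
force: [-0.2, 0.1, -3.8]
width: 17.3
pos [577.4 152.7 120.9] yaw -0.34 tiltfix deg [-0.33 -0.27] F [-0.2  0.1 -3.8] M [-0.09 -0.02  0.03] w 17.3 t 5.1 v 0.014
```

View pics/wrist3.png

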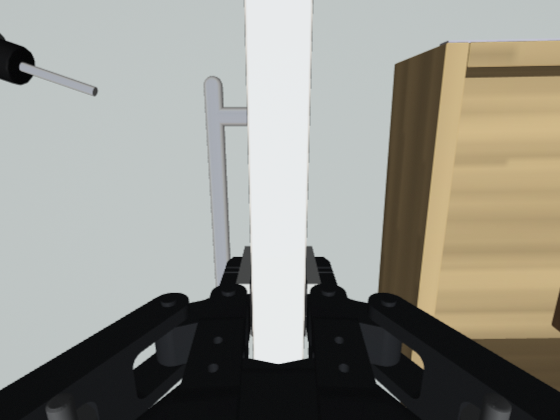

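View pics/t3z.png

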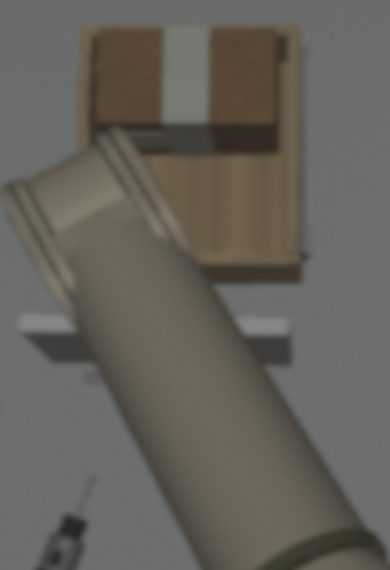

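View pics/s3z.png

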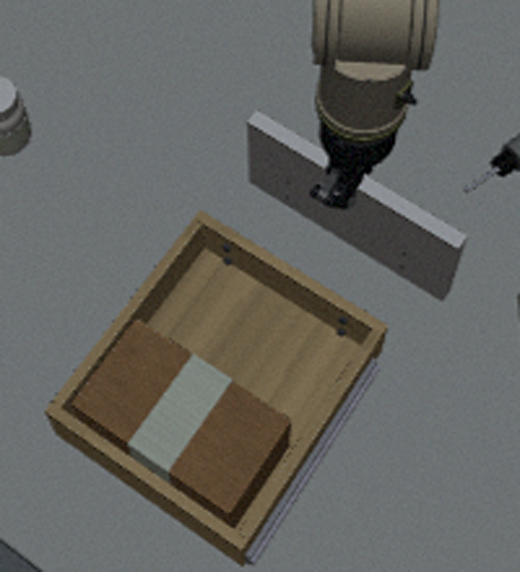

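Wrist view: the panel is held in the middle. The rim's front edge runs from about (445,44) to (418,330), and the box's +y corner is near (446,43). The scene and top views show nothing else disturbed.

```bash
cat > rim.py <<'E'
from h import *
def rim(im,cm,v0=60,v1=300,u0=385,u1=470):
    g=cv2.GaussianBlur(cv2.cvtColor(im,cv2.COLOR_BGR2GRAY),(3,3),0).astype(float)
    pts=[]
    for v in range(v0,v1,4):
        d=np.diff(g[v,u0:u1]); # largest dark->light
        k=int(np.argmax(d));w=np.clip(d[max(k-2,0):k+3],0,None)
        pts.append((u0+.5+max(k-2,0)+(w*np.arange(len(w))).sum()/w.sum(),v))
    P=ray("",pts,80,cm);p=np.polyfit(P[:,1],P[:,0],1);r=P[:,0]-np.polyval(p,P[:,1])
    ok=abs(r)<3*np.median(abs(r))+.2;p=np.polyfit(P[ok,1],P[ok,0],1)
    print("rim pts",np.round(pts[0],1),np.round(pts[-1],1),"x@138",np.polyval(p,138).round(2),"yaw",np.degrees(np.arctan(-p[0])).round(2),"std",(P[ok,0]-np.polyval(p,P[ok,1])).std().round(2),ok.sum(),len(ok));return p
E
python3 - <<'E'
from rim import *
im=cv2.imread("pics/wrist3.png");cm=wristcam()
rim(im,cm)
g=cv2.cvtColor(im,cv2.COLOR_BGR2GRAY).astype(float)
for u in(452,457,462): print(u,g[34:52,u])
print("corner",ray("",[[447,43]],80,cm))
# panel top edge in wrist
L=[];Q=[]
for v in range(10,230,5):
    k=np.where(g[v,235:325]>215)[0];L.append((235+k.min()-.5,v));Q.append((235+k.max()+.5,v))
zt=state()["ee_pos"][2]-95+140
for E in(L,Q):
    P=ray("",E,zt,cm);p=np.polyfit(P[:,1],P[:,0],1);print("panel x@138",np.polyval(p,138),"yaw",np.degrees(np.arctan(-p[0])))
# top view: panel ends and box sides
t=cv2.imread("pics/top3.png").astype(float);tg=t.mean(2)
print("panel strip rows",[ (u,tg[172:196,u].round().tolist()) for u in (180,262)])
print("row",tg[178,170:190].round(),tg[178,255:275].round())
d=t[:,:,2]-t[:,:,0]
for v in (152,154,156): print(v,d[v,255:280].round(),); 
t0=cv2.imread("pics/top0.png").astype(float);d0=t0[:,:,2]-t0[:,:,0]
for v in (152,154,156): print(v,d0[v,188:200],d0[v,263:278])
E
```

```text
rim pts [443.9  60. ] [417.7 296. ] x@138 665.48 yaw 0.5 std 0.01 60 60
452 [195. 195. 195. 195. 194. 195. 196. 191. 175. 182. 178. 177. 178. 177.
 178. 178. 177. 178.]
457 [195. 195. 195. 195. 194. 194. 196. 190. 173. 183. 179. 180. 180. 180.
 179. 180. 179. 180.]
462 [195. 195. 195. 195. 195. 195. 196. 188. 170. 186. 182. 182. 182. 182.
 182. 182. 182. 182.]
corner [[665.07337932 252.42831912  80.        ]]
panel x@138 569.9567508872922 yaw -0.4862480157207313
panel x@138 587.0847602851013 yaw -0.6409922901151324
panel strip rows [(180, [110.0, 112.0, 120.0, 130.0, 133.0, 134.0, 133.0, 126.0, 107.0, 80.0, 69.0, 78.0, 90.0, 102.0, 108.0, 109.0, 110.0, 110.0, 110.0, 110.0, 109.0, 109.0, 109.0, 110.0]), (262, [109.0, 109.0, 109.0, 114.0, 127.0, 133.0, 135.0, 133.0, 127.0, 107.0, 80.0, 64.0, 60.0, 59.0, 60.0, 60.0, 59.0, 60.0, 63.0, 76.0, 94.0, 105.0, 108.0, 108.0])]
row [110. 109. 110. 109. 110. 115. 123. 129. 132. 133. 133. 133. 133. 133.
 133. 133. 133. 133. 132. 133.] [135. 134. 134. 135. 134. 134. 134. 135. 134. 131. 125. 115. 109. 109.
 109. 110. 109. 110. 110. 110.]
152 [31. 30. 31. 31. 31. 31. 32. 32. 31. 30. 28. 26. 27. 27. 21. 10.  1. -3.
 -4. -2.  0. -1. -1. -1. -1.]
154 [32. 31. 31. 31. 32. 32. 32. 32. 31. 31. 30. 28. 27. 26. 21. 12.  2. -1.
 -2. -1. -1. -1. -2. -1. -1.]
156 [28. 28. 29. 28. 29. 29. 29. 29. 29. 29. 29. 29. 30. 28. 24. 16.  5.  1.
  0. -1. -1. -1. -1. -1. -1.]
152 [-1. -1. -1. -1. -1.  4. 14. 24. 26. 24. 21. 17.] [31. 29. 28. 26. 26. 26. 21. 10.  0. -4. -4. -2. -1. -2. -1.]
154 [-2. -2. -1. -1.  0.  4. 16. 26. 30. 28. 26. 25.] [30. 30. 28. 27. 26. 25. 21. 12.  1. -3. -3. -2. -2. -1. -1.]
156 [-2. -1. -2. -1.  0.  5. 16. 26. 31. 31. 31. 32.] [29. 27. 28. 29. 28. 28. 23. 15.  5.  0.  0. -1. -1. -2. -2.]
```

Run:
```python
from h import *
e=ray("top",[[194.0,154],[269.85,154]],80);print("box",e,e.mean(0),e[0,1]-e[1,1])
s=st();z=140+s["ee_pos"][2]-95
e=ray("top",[[175.8,178],[265.35,178]],z);print("panel",e,e.mean(0),e[0,1]-e[1,1])
# scene view corners
im=cv2.imread("pics/scene3.png")
# box rim front corners in scene by approx zoom px
for q in ([204,212],[386,329]): 
    uv=(180+q[0]/2.6,170+q[1]/2.6);print("scene corner",uv,ray("scene",[uv],80))
for q in ([252,113],[466,237],[462,243],[247,121]):
    uv=(180+q[0]/2.6,170+q[1]/2.6);print("scene panel",uv,ray("scene",[uv],z))
```

```text
box [[674.22631233 256.49407765  80.        ]
 [675.34092246  16.68202682  80.        ]] [674.7836174  136.58805223  80.        ] 239.81205082971405
pos [577.8 150.1 121.2] yaw -0.52 tiltfix deg [-0.24 -0.24] F [ 0.5 -0.1 -3.8] M [-0.07 -0.02 -0.02] w 17.5 t 5.25 v 0.009
panel [[574.39969643 285.76291791 166.1660088 ]
 [575.69114368  26.06232005 166.1660088 ]] [575.04542005 155.91261898 166.1660088 ] 259.7005978698195
scene corner (258.46153846153845, 251.53846153846155) [[667.59199053  24.70343956  80.        ]]
scene corner (328.46153846153845, 296.53846153846155) [[669.64969173 258.81375887  80.        ]]
scene panel (276.9230769230769, 213.46153846153845) [[576.23101829  25.59765442 166.1660088 ]]
scene panel (359.2307692307692, 261.15384615384613) [[573.42483855 285.0697847  166.1660088 ]]
scene panel (357.6923076923077, 263.46153846153845) [[581.4591081  285.01704133 166.1660088 ]]
scene panel (275.0, 216.53846153846155) [[587.37038013  26.84288751 166.1660088 ]]
```

```bash
python3 -m inch '[[-0.2,-0.2,0.9,0.01,-0.009,-0.005,0],[0,0,0,0.01,-0.009,-0.005,0],[0,0,0,0.01,0,-0.005,0],[0,0,0,0.01,0,-0.003,0],[0,0,0,0.01,0,0,0],[0,0,0,0,0,0,0],[0,0,0,0,0,0,0],[0,0,0,0,0,0,0]]'
python3 -c "
from h import *
st()"
```

```text
time_s: 5.92
ee_pos: [632.2, 121.0, 100.6]
eef_rot: [-0.498, -0.501, -0.497, 0.504]
force: [-0.8, 1.0, -4.7]
width: 17.5
pos [632.2 121.  100.6] yaw -0.52 tiltfix deg [ 0.22 -0.1 ] F [-0.8  1.  -4.7] M [0.01 0.04 0.02] w 17.5 t 5.9167 v 0.005
```

```bash
python3 -m inch '[[0.15,-0.1,0.8,0.003,0.009,0,0],[0,0,0,0,0,0,0],[0,0,0,0,0,0,0],[0,0,0,0,0,0,0]]'
python3 - <<'E'
from rim import *
s=st()
for n in("wrist","top","scene"):
    im=capture(n);cv2.imwrite(f"pics/{n}4.png",im[:,:,::-1])
b=cv2.imread("pics/top4.png");cv2.imwrite("pics/t4z.png",cv2.resize(b[70:260,170:300],None,fx=3,fy=3,interpolation=cv2.INTER_CUBIC))
E
```

```text
time_s: 6.25
ee_pos: [634.5, 131.5, 100.7]
eef_rot: [0.502, 0.498, 0.502, -0.499]
force: [0.0, -0.4, -3.6]
width: 17.5
pos [634.5 131.5 100.7] yaw 0.39 tiltfix deg [ 0.05 -0.01] F [ 0.  -0.4 -3.6] M [-0.   -0.01  0.03] w 17.5 t 6.25 v 0.003
```

View pics/wrist4.png

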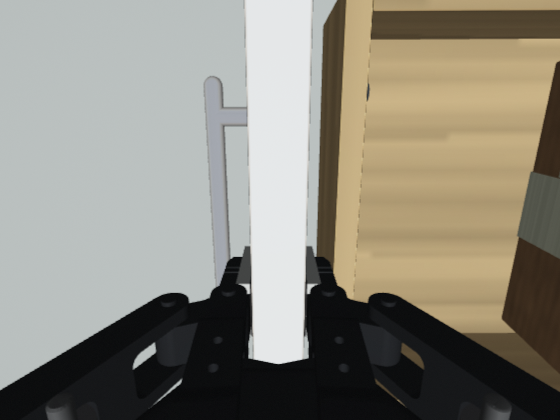

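View pics/t4z.png

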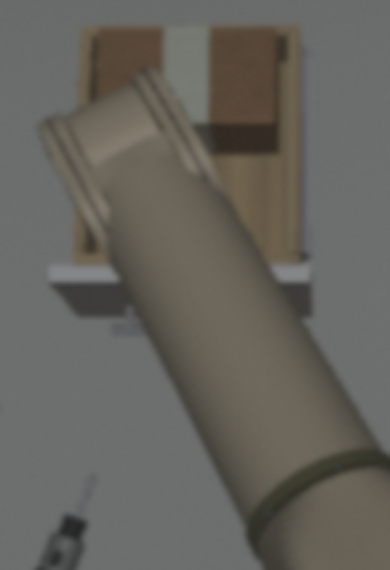

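Run:
```python
from rim import *
s=state();cm=wristcam(s);im=cv2.imread("pics/wrist4.png");g=cv2.cvtColor(im,cv2.COLOR_BGR2GRAY).astype(float)
rim(im,cm,20,230,318,365)
zt=140+s["ee_pos"][2]-95
for lo,hi in((235,280),(280,318)):
    pts=[]
    for v in range(10,225,5):
        d=np.abs(np.diff(g[v,lo:hi]));k=np.where(g[v,235:318]>215)[0]
        pts.append((235+(k.min()-.5 if lo==235 else k.max()+.5),v))
    P=ray("",pts,zt,cm);p=np.polyfit(P[:,1],P[:,0],1);print("panel x@132",np.polyval(p,132),"yaw",np.degrees(np.arctan(-p[0])))
t=cv2.imread("pics/top4.png").astype(float);tg=t.mean(2)
print("cols L",[ (u,tg[154:170,u].round().tolist()) for u in (190,270)])
for v in(160,161): print("row",tg[v,180:195].round(),tg[v,265:282].round())
```

```text
rim pts [344.8  20. ] [334.9 228. ] x@138 665.35 yaw 0.59 std 0.03 53 53
panel x@132 626.7118084850055 yaw 0.32064256500486843
panel x@132 643.9745600546557 yaw 0.37262050026703664
cols L [(190, [109.0, 110.0, 111.0, 115.0, 123.0, 131.0, 134.0, 134.0, 130.0, 117.0, 84.0, 64.0, 63.0, 68.0, 80.0, 92.0]), (270, [71.0, 68.0, 75.0, 93.0, 116.0, 130.0, 134.0, 134.0, 131.0, 116.0, 85.0, 62.0, 60.0, 59.0, 60.0, 60.0])]
row [110. 109. 109. 110. 110. 114. 124. 131. 133. 134. 134. 134. 134. 134.
 134.] [134. 134. 134. 134. 134. 134. 134. 128. 117. 109. 109. 110. 110. 110.
 109. 110. 110.]
row [110. 110. 110. 110. 109. 112. 123. 131. 133. 134. 134. 133. 134. 134.
 134.] [134. 135. 134. 134. 135. 134. 133. 127. 112. 106. 108. 110. 110. 110.
 110. 109. 110.]
```

Run:
```python
from h import *
e=ray("top",[[185.8,160],[272.6,160]],145.7);print(e,e.mean(0),e[0,1]-e[1,1])
st()
```

```text
[[634.75917634 264.57359299 145.7       ]
 [635.98168319   6.10222886 145.7       ]] [635.37042977 135.33791093 145.7       ] 258.47136413135297
pos [634.7 130.8 100.7] yaw 0.35 tiltfix deg [ 0.07 -0.01] F [-0.4  0.2 -3.5] M [-0.02 -0.02  0.  ] w 17.6 t 6.4 v 0.005
```

```bash
python3 -m inch '[[0,0,0.1,0.004,0.001,-0.003,0],[0,0,0,0.003,0,0,0],[0,0,0,0,0,0,0],[0,0,0,0,0,0,0]]'
python3 -c "
from h import *
st()"
python3 -m inch '[[0,0,0,0,0,-0.002,0],[0,0,0,0,0,0,0],[0,0,0,0,0,0,0]]'
python3 -c "
from h import *
st()"
```

```text
time_s: 6.73
ee_pos: [642.5, 131.4, 97.5]
eef_rot: [0.502, 0.498, 0.501, -0.499]
force: [0.0, 0.0, -4.0]
width: 17.2
pos [642.5 131.4  97.5] yaw 0.43 tiltfix deg [0.1  0.01] F [ 0.  0. -4.] M [-0.03  0.04 -0.02] w 17.2 t 6.7333 v 0.012
time_s: 6.98
ee_pos: [642.8, 131.3, 95.5]
eef_rot: [0.502, 0.498, 0.501, -0.498]
force: [-0.2, 0.0, -1.3]
width: 17.4
pos [642.8 131.3  95.5] yaw 0.42 tiltfix deg [0.1  0.03] F [-0.2  0.  -1.3] M [-0.03 -0.01 -0.02] w 17.4 t 6.9833 v 0.005
```

```bash
python3 -m inch '[[0,0,0.1,0.003,0.0005,0.001,0],[0,0,0,0.003,0,0,0],[0,0,0,0.002,0,0,0],[0,0,0,0,0,0,0],[0,0,0,0,0,0,0]]'
python3 -c "
from h import *
st()"
```

```text
time_s: 7.4
ee_pos: [651.6, 131.8, 96.5]
eef_rot: [0.503, 0.497, 0.502, -0.498]
force: [0.5, 0.0, -3.7]
width: 17.5
pos [651.6 131.8  96.5] yaw 0.52 tiltfix deg [0.1  0.02] F [ 0.5  0.  -3.7] M [-0.01 -0.02 -0.04] w 17.5 t 7.4 v 0.008
```

```bash
python3 -m inch '[[0,0,0,0.002,0,0,0],[0,0,0,0,0,0,0],[0,0,0,0.001,0,0,0],[0,0,0,0,0,0,0],[0,0,0,0,0,0,0]]'
python3 -c "
from h import *
st()
for n in('wrist','top','scene'):
    im=capture(n);cv2.imwrite(f'pics/{n}5.png',im[:,:,::-1])"
```

```text
time_s: 7.82
ee_pos: [654.8, 131.8, 96.2]
eef_rot: [0.503, 0.497, 0.502, -0.498]
force: [0.2, -0.4, -4.7]
width: 17.5
pos [654.8 131.8  96.2] yaw 0.52 tiltfix deg [ 0.1  -0.01] F [ 0.2 -0.4 -4.7] M [-0.01 -0.   -0.01] w 17.5 t 7.8167 v 0.003
```

Run:
```python
from rim import *
t=cv2.imread("pics/top5.png").astype(float);tg=t.mean(2)
for v in(154,155,156): print("row",v,tg[v,178:195].round(),tg[v,265:282].round())
print([tg[146:166,u].round().tolist() for u in(192,268)])
cv2.imwrite("pics/t5z.png",cv2.resize(t[130:190,170:300].astype(np.uint8),None,fx=6,fy=6,interpolation=cv2.INTER_CUBIC))
b=cv2.imread("pics/scene5.png");cv2.imwrite("pics/s5z.png",cv2.resize(b[200:350,220:370],None,fx=3.8,fy=3.8,interpolation=cv2.INTER_CUBIC))
```

```text
row 154 [110. 109. 109. 110. 109. 110. 110. 113. 119. 128. 132. 134. 134. 134.
 134. 134. 134.] [135. 134. 134. 135. 134. 134. 133. 127. 113. 106. 108. 109. 110. 110.
 110. 110. 110.]
row 155 [110. 110. 110. 110. 110. 109. 110. 113. 120. 130. 133. 134. 134. 134.
 134. 134. 133.] [134. 134. 134. 135. 135. 134. 133. 126. 113. 107. 107. 109. 110. 110.
 110. 110. 110.]
row 156 [110. 110. 110. 110. 110. 110. 110. 113. 120. 127. 130. 131. 131. 132.
 131. 132. 132.] [130. 131. 132. 132. 132. 131. 131. 124. 111. 106. 107. 110. 110. 110.
 110. 110. 110.]
[[109.0, 109.0, 109.0, 110.0, 110.0, 115.0, 123.0, 131.0, 134.0, 134.0, 131.0, 116.0, 85.0, 63.0, 60.0, 61.0, 63.0, 69.0, 79.0, 90.0], [90.0, 88.0, 88.0, 88.0, 90.0, 102.0, 120.0, 131.0, 135.0, 135.0, 132.0, 117.0, 86.0, 65.0, 61.0, 60.0, 60.0, 60.0, 63.0, 64.0]]
```

View pics/s5z.png

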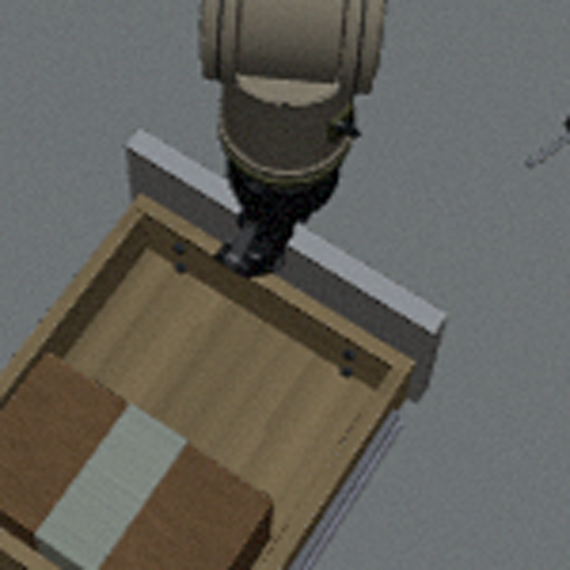

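View pics/wrist5.png

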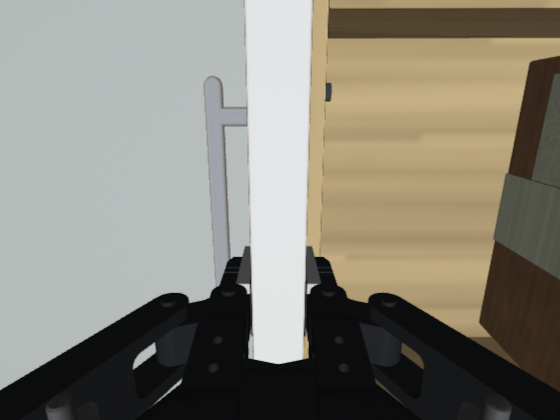

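View pics/t5z.png

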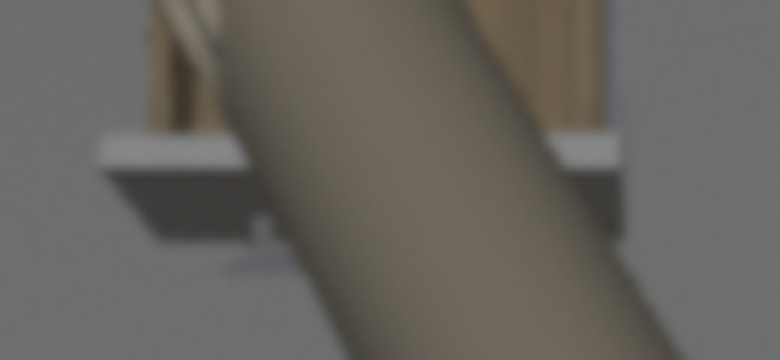

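Run:
```python
from h import *
e=ray("top",[[186.2,154.5],[272.4,154.5]],140.7);print("top panel",e.mean(0),e[0,1]-e[1,1])
q=lambda a:[220+a[0]/3.8,200+a[1]/3.8]
e=ray("scene",[q((132,139)),q((442,324))],140.7);print("scene panel",e,e.mean(0))
e=ray("scene",[q((138,198)),q((412,362))],80);print("scene box",e,e.mean(0))
# side-wall line of box in scene0 for centre
im=cv2.imread("pics/scene0.png");d=im[:,:,2].astype(int)-im[:,:,0]
m=((d>12)*255).astype(np.uint8);m[:245]=0;m[390:]=0;m[:,:190]=0;m[:,335:]=0
m=cv2.morphologyEx(m,cv2.MORPH_CLOSE,np.ones((9,9)))
c=max(cv2.findContours(m,cv2.RETR_EXTERNAL,cv2.CHAIN_APPROX_NONE)[0],key=cv2.contourArea)
a=cv2.approxPolyDP(c,3,True)[:,0];print(a.tolist(),ray("scene",a,80)[:,:2].round(0).tolist())
```

```text
top panel [653.95522292 136.23182719 140.7       ] 258.4809461067127
scene panel [[659.32119168   8.74185551 140.7       ]
 [654.63379227 267.08867024 140.7       ]] [656.97749197 137.91526287 140.7       ]
scene box [[672.49728267  20.72796317  80.        ]
 [666.61931344 256.83748879  80.        ]] [669.55829806 138.78272598  80.        ]
[[256, 251], [197, 328], [205, 339], [273, 387], [325, 306], [328, 294]] [[670.0, 18.0], [937.0, 22.0], [947.0, 57.0], [944.0, 268.0], [698.0, 265.0], [664.0, 254.0]]
```

```bash
python3 -m inch '[[0,0,0,0.001,0,0,0],[0,0,0,0,0,0,0]]';python3 -m inch '[[0,0,0,0.001,0,0,0]]'; python3 -c "
from h import *
st()"; python3 -m inch '[[0,0,0,0.001,0,0,0]]'; python3 -c "
from h import *
st()"
```

```text
time_s: 8.13
ee_pos: [655.6, 131.8, 96.2]
eef_rot: [0.503, 0.497, 0.502, -0.498]
force: [-0.9, -0.1, -3.5]
width: 17.3
time_s: 8.22
ee_pos: [655.9, 131.8, 96.1]
eef_rot: [0.502, 0.496, 0.502, -0.499]
force: [-6.6, -0.2, -2.1]
width: 17.1
pos [655.9 131.8  96.1] yaw 0.56 tiltfix deg [ 0.13 -0.11] F [-6.6 -0.2 -2.1] M [-0.16  1.56  0.15] w 17.1 t 8.2167 v 0.037
time_s: 8.3
ee_pos: [655.9, 131.9, 95.9]
eef_rot: [0.502, 0.496, 0.503, -0.499]
force: [-7.1, -1.7, -1.0]
width: 17.3
pos [655.9 131.9  95.9] yaw 0.58 tiltfix deg [ 0.16 -0.24] F [-7.1 -1.7 -1. ] M [-0.14  1.53  0.12] w 17.3 t 8.3 v 0.033
```

```bash
python3 -m inch '[[0.1,-0.25,0,0.0015,0,0.0002,0]]'; python3 -c "
from h import *
st()"; python3 -m inch '[[0.1,-0.3,0,0.0017,0,0.0002,0]]'; python3 -c "
from h import *
st()"; python3 -m inch '[[0.1,-0.3,0,0.0017,0,0.0002,0]]'; python3 -c "
from h import *
st()"
```

```text
time_s: 8.38
ee_pos: [655.9, 132.0, 95.7]
eef_rot: [0.502, 0.496, 0.503, -0.499]
force: [-9.2, -2.1, 1.5]
width: 17.7
pos [655.9 132.   95.7] yaw 0.62 tiltfix deg [ 0.1 -0.2] F [-9.2 -2.1  1.5] M [-0.38  2.26  0.11] w 17.7 t 8.3833 v 0.028
time_s: 8.47
ee_pos: [655.9, 132.0, 95.6]
eef_rot: [0.503, 0.496, 0.503, -0.498]
force: [-10.0, -1.4, 3.2]
width: 17.5
pos [655.9 132.   95.6] yaw 0.65 tiltfix deg [ 0.05 -0.12] F [-10.   -1.4   3.2] M [-0.5   2.5   0.09] w 17.5 t 8.4667 v 0.024
time_s: 8.55
ee_pos: [655.9, 132.1, 95.6]
eef_rot: [0.503, 0.497, 0.503, -0.497]
force: [-10.0, -1.4, 2.3]
width: 17.4
pos [655.9 132.1  95.6] yaw 0.69 tiltfix deg [ 0.01 -0.05] F [-10.   -1.4   2.3] M [-0.53  2.36  0.07] w 17.4 t 8.55 v 0.025
```

```bash
python3 -m inch '[[0,-0.2,-0.05,0.002,-0.0001,0.0006,0]]'; python3 -c "
from h import *
st()"; python3 -m inch '[[0,-0.2,-0.05,0.002,-0.0001,0.0006,0]]'; python3 -c "
from h import *
st()
for i in range(3): capture('scene');st()"
```

```text
time_s: 8.63
ee_pos: [655.9, 132.0, 95.7]
eef_rot: [0.503, 0.496, 0.503, -0.498]
force: [-9.1, -0.9, -2.6]
width: 17.4
pos [655.9 132.   95.7] yaw 0.68 tiltfix deg [ 0.06 -0.09] F [-9.1 -0.9 -2.6] M [-0.29  2.07  0.01] w 17.4 t 8.6333 v 0.025
time_s: 8.72
ee_pos: [655.9, 132.0, 95.6]
eef_rot: [0.503, 0.496, 0.503, -0.498]
force: [-9.4, -1.1, -0.5]
width: 17.2
pos [655.9 132.   95.6] yaw 0.66 tiltfix deg [ 0.12 -0.15] F [-9.4 -1.1 -0.5] M [-0.27  2.11  0.09] w 17.2 t 8.7167 v 0.02
pos [655.9 132.   95.6] yaw 0.67 tiltfix deg [ 0.12 -0.15] F [-9.1 -1.2  0.3] M [-0.37  2.19  0.04] w 17.6 t 8.7667 v 0.003
pos [655.9 132.   95.6] yaw 0.67 tiltfix deg [ 0.12 -0.15] F [-9.5 -1.2 -0.6] M [-0.32  2.18  0.06] w 17.6 t 8.8167 v 0.002
pos [655.9 132.   95.6] yaw 0.66 tiltfix deg [ 0.12 -0.15] F [-8.5 -1.1 -0.8] M [-0.35  2.19  0.1 ] w 17.3 t 8.8667 v 0.002
```

```bash
python3 -m inch '[[0.1,-0.25,0,0.0027,0,0.0005,0]]'; python3 -c "
from h import *
st()
for i in range(6): capture('scene')
st()"
```

```text
time_s: 8.95
ee_pos: [656.0, 132.0, 95.6]
eef_rot: [0.502, 0.495, 0.504, -0.498]
force: [-16.0, -2.6, 6.2]
width: 17.5
pos [656.  132.   95.6] yaw 0.71 tiltfix deg [ 0.1  -0.23] F [-16.   -2.6   6.2] M [-0.6   3.71 -0.01] w 17.5 t 8.95 v 0.023
pos [656.  132.   95.6] yaw 0.71 tiltfix deg [ 0.1  -0.23] F [-12.2  -1.3   2.1] M [-0.58  3.09  0.02] w 17.0 t 9.25 v 0.002
```

```bash
python3 -c "
from h import *
for k in range(5):
    for i in range(11): im=capture('scene' if i<10 else 'top')
    st()
cv2.imwrite('pics/t6z.png',cv2.resize(im[130:190,170:300,::-1],None,fx=6,fy=6,interpolation=cv2.INTER_CUBIC))
cv2.imwrite('pics/top6.png',im[:,:,::-1])
cv2.imwrite('pics/scene6.png',capture('scene')[:,:,::-1])
cv2.imwrite('pics/wrist6.png',capture('wrist')[:,:,::-1])
tg=im.astype(float).mean(2)
for v in(154,155): print(tg[v,182:192].round(),tg[v,268:278].round())
print([tg[146:160,u].round().tolist() for u in(192,268)])
"
```

```text
pos [656.  132.   95.6] yaw 0.71 tiltfix deg [ 0.1  -0.24] F [-12.5  -2.3   3.3] M [-0.48  3.08 -0.  ] w 17.7 t 9.8 v 0.002
pos [656.  132.   95.7] yaw 0.71 tiltfix deg [ 0.1  -0.23] F [-13.4  -2.5   2.7] M [-0.51  3.04 -0.01] w 17.2 t 10.35 v 0.001
pos [656.  132.   95.6] yaw 0.71 tiltfix deg [ 0.1  -0.23] F [-12.5  -2.    3.6] M [-0.6   3.01 -0.04] w 17.0 t 10.9 v 0.003
pos [656.  132.   95.6] yaw 0.7 tiltfix deg [ 0.1  -0.24] F [-12.8  -2.2   3.4] M [-0.6   3.07  0.  ] w 17.5 t 11.45 v 0.002
pos [656.  132.   95.6] yaw 0.71 tiltfix deg [ 0.1  -0.23] F [-13.3  -1.9   3.2] M [-0.6   3.11 -0.05] w 17.3 t 12.0 v 0.001
[110. 110. 110. 112. 120. 128. 133. 135. 135. 134.] [134. 135. 135. 134. 128. 114. 107. 109. 110. 110.]
[110. 110. 110. 113. 121. 129. 133. 134. 134. 134.] [132. 132. 132. 131. 124. 113. 107. 108. 110. 110.]
[[110.0, 109.0, 109.0, 110.0, 110.0, 117.0, 126.0, 132.0, 134.0, 135.0, 131.0, 117.0, 88.0, 66.0], [90.0, 88.0, 88.0, 88.0, 90.0, 105.0, 125.0, 133.0, 134.0, 132.0, 119.0, 92.0, 68.0, 61.0]]
```

View pics/scene6.png

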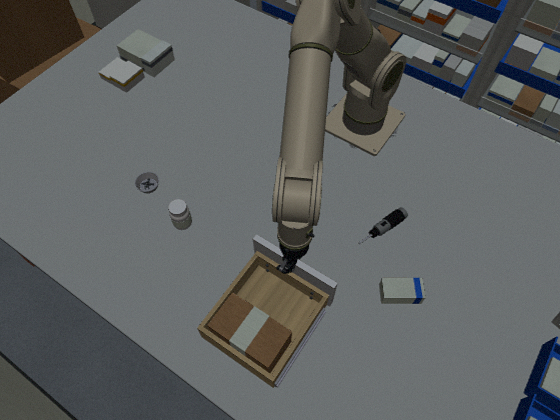

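View pics/wrist6.png

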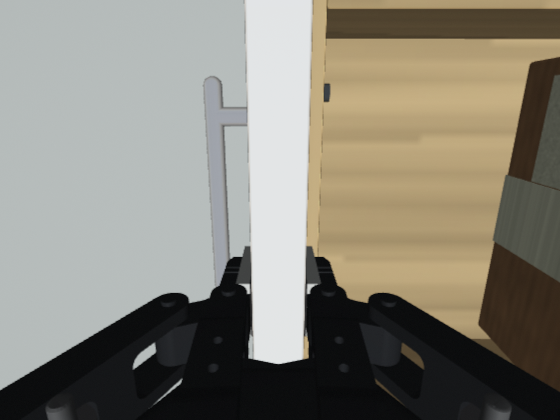

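```bash
python3 -c "
from h import *
st();print(finish_job());"
```

```text
pos [656.  132.   95.6] yaw 0.71 tiltfix deg [ 0.1  -0.23] F [-13.7  -1.2   2.5] M [-0.49  3.07 -0.01] w 17.0 t 12.1 v 0.002
the job is handed in; nothing more can be done
None
```

I handed the job in at about 12 s with the gripper still holding the white front and pressing it flat against the drawer box. The handle faces outwards. No verdict came back, so these are my own last checks:

| Check | Last reading |
|---|---|
| Push along x | 12–14 N at the wrist, steady for about 3 s with the arm still |
| Side-to-side centring | within about 1 mm of the box centre in the top and scene views |
| Angle to the box face | tool at 0.7°; the box measured 0.5–0.6° in the wrist view |
| Upright | tool tilt 0.25° or less |
| Lower edge | resting lightly on the bench, about 6–7 N on it, inferred from the wrist force |
| Fingers | closed on the panel, 17 mm opening |
| Bystanders | look unmoved in the last scene picture; I did not re-measure them |

- **Contact force:** I could not measure the push on the box directly. Bench friction may take 1–2 N, so it is likely 10–12 N.
- **Camera disagreement:** the top camera put the box centre about 4 mm further along y than the wrist camera did. I therefore centred the panel by comparing it with the box in the same picture. The top view's two readings of the box angle also differed, at 0.1° and 0.6°. I used the wrist view's 0.5–0.6°, and pressing the panel flat left the tool at about 0.7°.

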